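# Unlock the headshell drawer with its handwheel and pull it open

## Task

The headshell is locked in the little grey drawer cabinet. Crank the black handwheel on its top clockwise, regripping as you go, until the wheel's raised pointer faces the fixed arrow on the cabinet top: only there does the lock free the drawer. Then pull the drawer fully open by its bar handle and let go, leaving the wheel on its mark and everything else where it is.

Things in the scene. Friction and masses are not known exactly. Their poses are not given: they have to be found in the camera images.
- cabinet: Grey painted metal cabinet, 200 (x, depth) x 280 (y, width) x 100 mm high, fixed, with one drawer. Origin at the centre of its underside, on the table; its front with the drawer faces its own -x, z up.
- wheel_grip (a point): Point on the upright axis of the black knurled handwheel, 138 mm above the table: the height to grip it. Wheel 62 mm in diameter, rim 126 to 148 mm above the table (26 to 48 mm above the cabinet top; only a 20 mm shaft under it). The axis is at the cabinet's x -30, y +40 mm. The frame turns with the wheel: z up, pointer along its -x.
- wheel_pointer (a point): Outer tip of the raised aluminium pointer on the wheel's top face, 31 mm from the axis, 150 mm above the table.
- index_tip (a point): Tip of the fixed flat black arrow (4 mm high) on the cabinet top, 38 mm from the wheel's axis, on the side of the drawer front, pointing at the wheel.
- wheel (a joint): Angle of the handwheel in rad. Grows as it turns clockwise seen from above; 0 when the pointer faces the arrow; starts between -4.2 and -2.4; stops at -4.7 and 0.6. Stiff enough (0.08 N m) to stay where it is left. The lock lets the drawer out only within about 0.12 of 0.
- cabinet_drawer0 (a joint): Travel of the drawer in m: 0 shut, 0.11 fully open (stop); it slides to the cabinet's -x, drags with about 1 N, and stays where it is left.
- drawer_handle (a point): Middle of the drawer's straight steel bar handle: an 11 mm thick round bar, 120 mm long, level along the cabinet's y, 45 mm (its axis) in front of the drawer front, 76 mm above the table, 24 mm below the cabinet top. It can be pinched from above with the fingers closing along the cabinet's x. Moves with the drawer.
- jar: Bystander: green glass jar with a dark twist cap, 52 mm in diameter, 65 mm high, standing on the cabinet top beyond the wheel, towards the cabinet's -y. Origin under its centre.
- puck: Bystander: steel record weight, 76 mm in diameter, 46 mm high, on the table beside the drawer's path, on the cabinet's -y side. Origin under its centre.
- protractor: Bystander: flat black aluminium alignment protractor, 190 x 55 x 4 mm with a spindle hole, on the table on the cabinet's +y side. Origin under its centre.
- mug: Bystander: white mug, 76 mm in diameter, 90 mm high, on the table on the cabinet's -y side. Origin under its centre.
- screwdriver: Bystander: screwdriver, 150 mm long, lying on the table in front of the protractor.
- brush: Bystander: small brush, 150 mm long, lying along the back edge of the cabinet top, behind the wheel.

How it is judged:
By the outcome, as a careful person would: the job done as asked, in the order asked, and still so for the second after the job is handed in, with the robot touching nothing.
It also fails if it takes over 64 s, if anything falls off the work surface, if the arm or the gripper's body presses on something with over 40 N, if the wrist force passes 120 N, or if a joint passes its speed limit or range.

## Robot

A 6-joint arm with a two-finger parallel gripper is mounted at the origin on the work surface. World frame = base frame: x ahead of the robot, y to its left, z up, the work surface at z = 0. Lengths are in m, angles in rad, forces in N, time in s.
With the tool pointing down it reaches from about 0.35 to 0.85 m from the base axis. Payload 8.1 kg.
Tool frame: the origin (TCP) lies on the centre line of the jaws, within the pads' length; the fingertips stand 17 mm ahead of it and the grasp point (between the pads) lies 2 mm behind it; z points along the fingers, y is the line along which they close (so a half turn about z gives the same grasp; the last joint's range is limited). The gripper opens to 93 mm and grips with 3 to 60 N. Pads are 15 mm wide; open, the fingers measure 128 mm over their backs; the gripper's body (75 mm by 188 mm) begins 65 mm behind the grasp point.
Start: joints at [-1.415, 0.13, 1.488, -0, 1.523, -0.085], TCP at [0.143, -0.583, 0.198] pointing down, gripper open.
Joint ranges: [-2.96, 2.96], [-0.89, 2.26], [0.02, 2.5], [-1.34, 4.48], [0, 2.73], [-2.66, 2.66]. Speed limits (rad/s): [2.39, 2.39, 2.79, 3.14, 3.14, 3.14].

## Interface

Orientations are given as a rotation vector (axis times angle).
In Python, from plant import telemetry, viewer, order gives the robot as it stands.
- The arm moves only by the tool send_rows, never from a script. Its argument "plan" is a list that holds one entry, the list of rows, each a list of 5 numbers: the closure, from -1 (fully open) to 1 (shut), then the shift along the world's x, y, z normalised to -1 to 1, where 1 is 0.2 m, then the turn about the world's z normalised to -1 to 1, where 1 is 60 degrees. A call has 1 to 20 rows; each row is the pose to reach, as a shift and turn from the pose commanded when the call began; what a row does not reach only later rows make up. A row lasts 1/12 s, in which the tool goes at most 41.7 mm and 7.16 degrees, less where a joint would pass 70% of its speed; a pose out of reach is approached as far as the arm can. A call with a number of a shift or a turn outside -1 to 1 is refused whole. A call with a gripper value outside its range is refused whole. The fingers move at their own pace and stop on an object; "force" is the grip in N (left out, the last holds). Time passes only in rows, so rows that repeat a pose let the fingers close. It gives the time, the measured TCP pose, the force, the opening and the grip force at its end, in the units of the state.
- telemetry.read_state(): the state, without advancing time (a new reading comes with each control period).
- viewer.read_camera(name): name is "scene" or "top"; returns (picture, depth): 420x560x3 uint8, blue, green, red; 420x560 float32, m along the optical axis (not along the pixel's ray), 0 where there is no reading.
- viewer.calibration(name): a dict with "camera_matrix" (3x3 intrinsics, pixels), "extrinsics" (4x4, takes a point from camera to world coordinates). Camera axes: x right, y up, looking along -z (the intrinsics and any distortion apply to the point x, -y, -z); pixel columns grow to the right and rows downward; lengths in m; the calibration is good to about 2 mm. A picture is of the moment at which its call begins. calibration takes no time and is no camera call.
- order.close_job(): hands the job in; it is judged then, once.
The state is a dict: "t": time; "q": joint angles; "dq": joint speeds; "joint_torque": joint torques, N m; "tool_pos": TCP position; "orientation": TCP orientation; "force": force on the tool from outside, world axes, zero at the start; "wrist_torque": the same for the moment, N m; "opening": finger opening in m; "gripper_force": force on a finger pad.
Only numpy, scipy, OpenCV 4.12 (cv2) and the standard library are available. Lean on these libraries where they do the work, as an engineer would, in place of code of your own. Each camera call takes 0.05 s, during which the arm holds its last target. There are 200 camera calls.

## Working session

There is one attempt and no reset: what is moved stays moved. The work goes in short steps, Python scripts to look and compute and a tool call to move; the robot and the scene stay as the last step left them, time stands still between calls to the robot, and variables do not carry over. Pictures are saved under pics/ and viewed, at most 10 in all, crops included, and the job is handed in when it is done.

Besides the shell and the picture viewer there is one more tool, called after "Call:" by a JSON object that holds its "api" and its "payload". send_rows: Moves the arm, as the interface text tells. Scaled input: -1 to 1 covers 0.2 m each way for a shift and 60 degrees each way for a turn. Its arguments: {"type":"object","properties":{"plan":{"type":"array"},"force":{"type":"number"}},"required":["plan"]}

```bash
mkdir -p pics; cat > h.py <<'E'
import numpy as np, cv2
from plant import telemetry, viewer, order
def cam(n):
    im,d=viewer.read_camera(n); return im,d,viewer.calibration(n)
def pts(d,c):
    K=np.array(c["camera_matrix"]);T=np.array(c["extrinsics"])
    v,u=np.indices(d.shape); x=(u-K[0,2])/K[0,0]*d; y=(v-K[1,2])/K[1,1]*d
    return np.stack([x,-y,-d],-1)@T[:3,:3].T+T[:3,3]
def ray(uv,c,z):
    K=np.array(c["camera_matrix"]);T=np.array(c["extrinsics"])
    r=T[:3,:3]@np.array([(uv[0]-K[0,2])/K[0,0],-(uv[1]-K[1,2])/K[1,1],-1]);o=T[:3,3]
    return o+r*(z-o[2])/r[2]
E
python3 - <<'E'
from h import *
for n in("top","scene"):
    im,d,c=cam(n); cv2.imwrite(f"pics/{n}0.png",im); np.savez(f"{n}0.npz",im=im,d=d)
    print(n,c)
s=telemetry.read_state();print(s)
E
```

```text
top {'camera_matrix': array([[463.10211964,   0.        , 278.8300021 ],
       [  0.        , 463.10211964, 208.4204383 ],
       [  0.        ,   0.        ,   1.        ]]), 'extrinsics': array([[ 0.02004069,  0.98463774, -0.17345573,  0.44486687],
       [-0.99965072,  0.01674435, -0.02044654,  0.02106906],
       [-0.01722803,  0.17380491,  0.9846294 ,  1.16913579],
       [ 0.        ,  0.        ,  0.        ,  1.        ]])}
scene {'camera_matrix': array([[389.61780759,   0.        , 280.35043037],
       [  0.        , 389.61780759, 207.66985319],
       [  0.        ,   0.        ,   1.        ]]), 'extrinsics': array([[ 0.10698521, -0.51658619,  0.84952509,  1.25277573],
       [ 0.99415274,  0.0429941 , -0.09905473, -0.03146958],
       [ 0.01464573,  0.85515508,  0.51816531,  0.50624826],
       [ 0.        ,  0.        ,  0.        ,  1.        ]])}
{'t': 0.1, 'q': array([-1.41542497e+00,  1.31048748e-01,  1.48918755e+00,  6.09417031e-06,
        1.52297081e+00, -8.54151208e-02]), 'dq': array([ 0.00108446, -0.00313731, -0.00113921, -0.00015785,  0.0002564 ,
        0.00056229]), 'joint_torque': array([ 4.76992609e-04, -5.61341500e+01, -4.93094909e+01,  7.70650199e-02,
        2.91880203e-02, -4.37589779e-05]), 'tool_pos': array([ 0.14301127, -0.58215125,  0.19750497]), 'orientation': array([-3.11725024e+00, -3.77119211e-01,  7.90893923e-05]), 'force': array([-0.05048899, -0.1316402 , -0.11237002]), 'wrist_torque': array([-0.03834677, -0.00708069,  0.01886105]), 'gripper_force': 0.0, 'opening': 0.09336385543346745}
```

View pics/top0.png

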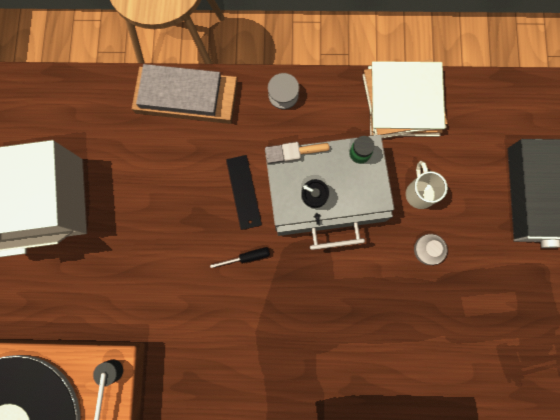

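View pics/scene0.png

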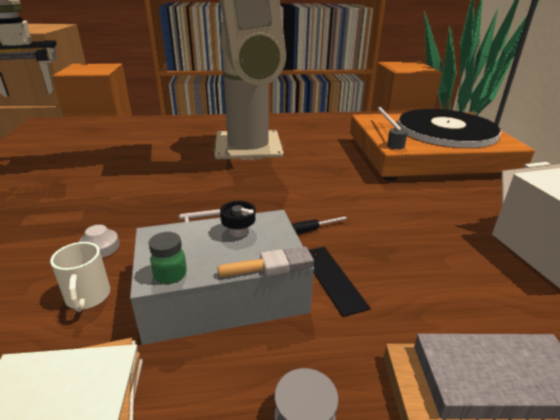

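The top view shows the wheel at about (315,193), its pointer towards (307,188), the arrow at (317,218) and the handle bar from (311,246) to (365,242). The jar is at (362,150). The scene view agrees.

```bash
python3 - <<'E'
from h import *
z=np.load("top0.npz");im,d=z["im"],z["d"];c=viewer.calibration("top");P=pts(d,c)
roi=np.zeros(d.shape,bool);roi[120:260,255:400]=1
m=roi&(abs(P[...,2]-.1)<.006)
r=cv2.minAreaRect(P[m][:,:2].astype(np.float32));print("cab top",m.sum(),r,cv2.boxPoints(r), P[m][:,2].mean())
b=P[m][:,:2]
w=roi&(P[...,2]>.137)&(P[...,2]<.16);w[:,345:]=0;w[:165]=0
print("wheel",w.sum(),P[w].mean(0),P[w][:,2].max()); print(cv2.minEnclosingCircle(P[w][:,:2].astype(np.float32)))
h=roi&(P[...,2]>.06)&(P[...,2]<.09);h[:236]=0
print("handle",h.sum(),cv2.minAreaRect(P[h][:,:2].astype(np.float32)),P[h].mean(0))
hv=cv2.cvtColor(im,cv2.COLOR_BGR2HSV)
g=im.max(2)
br=w&(g>110); u,v=np.where(br)[1],np.where(br)[0]; print("pointer px",list(zip(u,v,g[br])))
for q in zip(u,v): print(ray(q,c,.15).round(4),end=' ')
dk=(g<50);dk[:209]=0;dk[228:]=0;dk[:,:305]=0;dk[:,330:]=0
print("\narrow",[(u,v) for v,u in zip(*np.where(dk))])
j=roi&(P[...,2]>.155)&(P[...,2]<.175);print("jar",j.sum(),P[j].mean(0),P[j].min(0),P[j].max(0))
cr=np.hstack([cv2.resize(im[170:250,275:375],None,fx=5,fy=5,interpolation=2)]);cv2.imwrite("pics/c0.png",cr)
E
```

```text
cab top 7158 ((0.7010583281517029, -0.07219688594341278), (0.19797585904598236, 0.2802368998527527), 8.691466331481934) [[ 0.58203334  0.05135407]
 [ 0.6243809  -0.22566469]
 [ 0.8200833  -0.19574785]
 [ 0.77773577  0.08127092]] 0.10042690426762131
wheel 600 [ 0.66260847 -0.03741865  0.14501027] 0.15454370610067247
((0.6632192134857178, -0.03643009066581726), 0.03223919868469238)
handle 294 ((0.5578193068504333, -0.09489327669143677), (0.03052298165857792, 0.127619668841362), 1.1783604621887207) [ 0.55605873 -0.09021561  0.08048324]
pointer px [(np.int64(304), np.int64(184), np.uint8(112)), (np.int64(303), np.int64(185), np.uint8(147)), (np.int64(304), np.int64(185), np.uint8(165)), (np.int64(305), np.int64(185), np.uint8(169)), (np.int64(306), np.int64(185), np.uint8(146)), (np.int64(303), np.int64(186), np.uint8(192)), (np.int64(304), np.int64(186), np.uint8(234)), (np.int64(305), np.int64(186), np.uint8(238)), (np.int64(306), np.int64(186), np.uint8(204)), (np.int64(307), np.int64(186), np.uint8(127)), (np.int64(303), np.int64(187), np.uint8(146)), (np.int64(304), np.int64(187), n
[... 2714 characters left out ...]
), (np.int64(315), np.int64(216)), (np.int64(316), np.int64(216)), (np.int64(317), np.int64(216)), (np.int64(318), np.int64(216)), (np.int64(318), np.int64(217)), (np.int64(317), np.int64(218)), (np.int64(318), np.int64(218)), (np.int64(317), np.int64(219)), (np.int64(318), np.int64(219)), (np.int64(316), np.int64(220)), (np.int64(317), np.int64(220)), (np.int64(318), np.int64(220)), (np.int64(319), np.int64(220)), (np.int64(317), np.int64(221)), (np.int64(318), np.int64(221)), (np.int64(317), np.int64(222)), (np.int64(318), np.int64(222)), (np.int64(318), np.int64(223))]
jar 345 [ 0.76823112 -0.14475873  0.16476502] [ 0.74660802 -0.1673187   0.15532927] [ 0.79167057 -0.12249728  0.17015263]
```

View pics/c0.png

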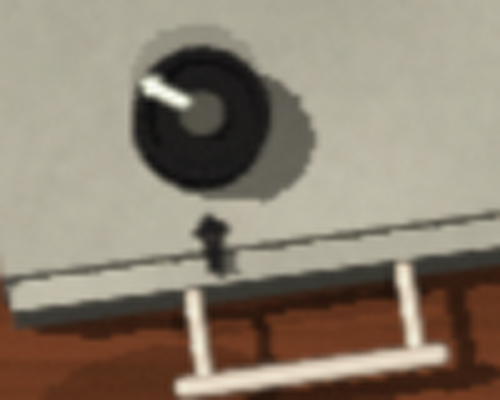

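Crop: hub at crop (203,113), pointer tip at (145,83), arrow at (210,220). This gives a cabinet yaw of +8.7° and the wheel axis near (0.664,-0.037). The pointer bears about 64° and must turn about 235° clockwise to reach the mark at 188.7°. Moving over the wheel now, fingers along world x's normal.

Call:
{"api": "send_rows", "payload": {"plan": [[[-1, 0.2, 0.2, 0.36, 0.12], [-1, 0.4, 0.4, 0.36, 0.24], [-1, 0.6, 0.6, 0.36, 0.36], [-1, 0.75, 0.75, 0.36, 0.48], [-1, 0.9, 0.95, 0.36, 0.6], [-1, 0.9, 0.95, 0.36, 0.6], [-1, 0.9, 0.95, 0.36, 0.6]]], "force": 30}}

```text
t: 0.68
tool_pos: [0.3246, -0.3903, 0.2705]
orientation: [-2.848, -1.325, -0.001]
force: [1.1, 0.6, -0.7]
opening: 0.0929
gripper_force: 0.0
```

Call:
{"api": "send_rows", "payload": {"plan": [[[-1, 0.2, 0.2, 0, 0.12], [-1, 0.4, 0.4, 0, 0.24], [-1, 0.6, 0.6, 0, 0.36], [-1, 0.75, 0.75, 0, 0.48], [-1, 0.9, 0.95, 0, 0.6], [-1, 0.9, 0.95, 0, 0.6], [-1, 0.9, 0.95, 0, 0.6]]]}}

```text
t: 1.27
tool_pos: [0.5056, -0.198, 0.2698]
orientation: [-2.295, -2.143, -0.003]
force: [0.3, 0.2, 0.2]
opening: 0.0928
gripper_force: 0.0
```

Call:
{"api": "send_rows", "payload": {"plan": [[[-1, 0.2, 0.2, 0, 0.05], [-1, 0.4, 0.4, 0, 0.07], [-1, 0.6, 0.6, 0, 0.07], [-1, 0.75, 0.75, 0, 0.07], [-1, 0.8, 0.83, 0, 0.07], [-1, 0.8, 0.83, 0, 0.07], [-1, 0.8, 0.83, 0, 0.07]]]}}

```text
t: 1.85
tool_pos: [0.6647, -0.0326, 0.2686]
orientation: [-2.216, -2.224, 0.0]
force: [-0.1, -0.3, -0.1]
opening: 0.0929
gripper_force: 0.0
```

```bash
cat >> h.py <<'E'
def st():
    from scipy.spatial.transform import Rotation as R
    s=telemetry.read_state();y=R.from_rotvec(s["orientation"]).as_matrix()
    print("t",s["t"],"p",s["tool_pos"].round(4),"yang",np.degrees(np.arctan2(y[1,1],y[0,1])).round(2),"z",y[:,2].round(3),"q",s["q"].round(2),"F",s["force"].round(1),"op",round(s["opening"],4),"gf",s["gripper_force"])
E
python3 -c "
from h import *
st();c=viewer.calibration('top')
a,b=ray((311,247.6),c,.08),ray((364,240.6),c,.08);print(a,b,(a+b)/2)
print(ray((203/5+275-.5+.5*0.2,170+113/5-.5),c,.149),ray((145/5+275-.4,170+83/5-.4),c,.15))"
```

```text
t 1.85 p [ 0.6647 -0.0326  0.2686] yang 0.21 z [-0.002  0.002 -1.   ] q [-0.13  0.3   1.17  0.    1.67 -0.13] F [-0.1 -0.3 -0.1] op 0.0929 gf 0.0
[ 0.5445191  -0.03380748  0.08      ] [ 0.56329466 -0.1581866   0.08      ] [ 0.55390688 -0.09599704  0.08      ]
[ 0.66321794 -0.03876492  0.149     ] [ 0.67615362 -0.01253165  0.15      ]
```

Call:
{"api": "send_rows", "payload": {"plan": [[[-1, 0, -0.024, 0, 0], [-1, 0, -0.024, -0.13, 0], [-1, 0, -0.024, -0.26, 0], [-1, 0, -0.024, -0.4, 0], [-1, 0, -0.024, -0.53, 0], [-1, 0, -0.024, -0.62, 0], [-1, 0, -0.024, -0.66, 0], [-1, 0, -0.024, -0.66, 0]]]}}

```text
t: 2.52
tool_pos: [0.6608, -0.043, 0.1357]
orientation: [-2.221, -2.217, 0.005]
force: [0.5, -0.1, -0.2]
opening: 0.0928
gripper_force: 0.0
```

Call:
{"api": "send_rows", "payload": {"plan": [[[-0.2, 0, 0, 0, 0], [0, 0, 0, 0, 0], [0.2, 0, 0, 0, 0], [0.4, 0, 0, 0, 0], [0.5, 0, 0, 0, 0], [0.5, 0, 0, 0, 0], [0.5, 0, 0, 0, 0], [0.5, 0, 0, 0, 0]]], "force": 25}}

```text
t: 3.18
tool_pos: [0.6631, -0.0414, 0.1385]
orientation: [2.221, 2.222, -0.0]
force: [0.8, 0.2, -1.0]
opening: 0.0445
gripper_force: 0.0
```

```bash
python3 - <<'E'
from h import *
st()
a,_,_=cam("top");b,_,_=cam("scene")
cv2.imwrite("pics/g1.png",np.hstack([cv2.resize(a[130:260,250:400],(400,347)),cv2.resize(b[150:310,130:310],(390,347))]));st()
E
```

```text
t 3.1833 p [ 0.6631 -0.0414  0.1385] yang 0.01 z [ 0. -0. -1.] q [-0.14  0.33  1.36 -0.    1.44 -0.14] F [ 0.8  0.2 -1. ] op 0.0445 gf 0.0
t 3.2833 p [ 0.6631 -0.0414  0.1384] yang 0.0 z [-0.  0. -1.] q [-0.14  0.33  1.36  0.    1.44 -0.14] F [-0.6 -0.6 -0.7] op 0.0363 gf 0.0
```

View pics/g1.png

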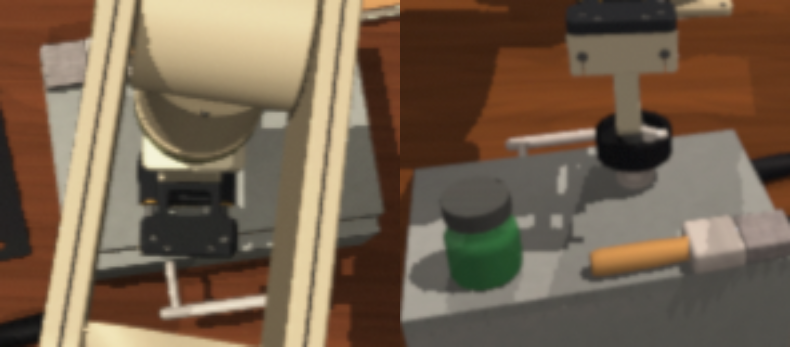

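The crop shows the finger column at (628,100). It seems to end at the wheel's top, behind the front rim, and the opening is still falling below 62 mm. I'll check the finger geometry by depth before moving.

```bash
python3 - <<'E'
from h import *
im,d,c=cam("scene");P=pts(d,c)
# crop scale 2.167
for v in range(176,226,3):
    r=[]
    for u in (228,232,235,238,241): r.append(tuple(P[v,u].round(3)))
    print(v,r)
cv2.imwrite("pics/g2.png",cv2.resize(im[150:240,190:290],(800,720))[:600]);st()
E
```

```text
176 [(np.float64(0.749), np.float64(-0.049), np.float64(0.255)), (np.float64(0.749), np.float64(-0.043), np.float64(0.256)), (np.float64(0.748), np.float64(-0.039), np.float64(0.255)), (np.float64(0.749), np.float64(-0.035), np.float64(0.255)), (np.float64(0.748), np.float64(-0.03), np.float64(0.254))]
179 [(np.float64(0.749), np.float64(-0.049), np.float64(0.251)), (np.float64(0.748), np.float64(-0.043), np.float64(0.25)), (np.float64(0.749), np.float64(-0.039), np.float64(0.251)), (np.float64(0.749), np.float64(-0.035), np.float64(0.25)), (np.float64(0.748), np.float64(-0.03), np.float64(0.25))]
182 [(np.float64(0.748), np.float64(-0.049), np.float64(0.245)), (np.float64(0.75), np.float64(-0.044), np.float64(0.246)), (np.float64(0.748), np.float64(-0.039), np.float64(0.245)), (np.float64(0.748), np.float64(-0.035), np.float64(0.245)), (np.float64(0.748), np.float64(-0.031), np.float64(0.245))]
185 [(np.float64(0.29), np.float64(-0.066), np.float64(-0.0)), (np.float64(0.696), np.float64(-0.045), np.float64(0.213)), (np.float64(0.697), np.float64(-0.04), np.float64(0.214)), (np.float
[... 3501 characters left out ...]
p.float64(0.14)), (np.float64(0.692), np.float64(-0.049), np.float64(0.142)), (np.float64(0.692), np.float64(-0.044), np.float64(0.142)), (np.float64(0.693), np.float64(-0.038), np.float64(0.142)), (np.float64(0.694), np.float64(-0.033), np.float64(0.142))]
224 [(np.float64(0.689), np.float64(-0.056), np.float64(0.134)), (np.float64(0.692), np.float64(-0.049), np.float64(0.136)), (np.float64(0.692), np.float64(-0.044), np.float64(0.135)), (np.float64(0.695), np.float64(-0.039), np.float64(0.137)), (np.float64(0.693), np.float64(-0.034), np.float64(0.136))]
t 3.3333 p [ 0.6631 -0.0414  0.1384] yang 0.0 z [-0.  0. -1.] q [-0.14  0.33  1.36  0.    1.44 -0.14] F [-0.5 -0.3 -0.4] op 0.0326 gf 0.0
```

View pics/g2.png

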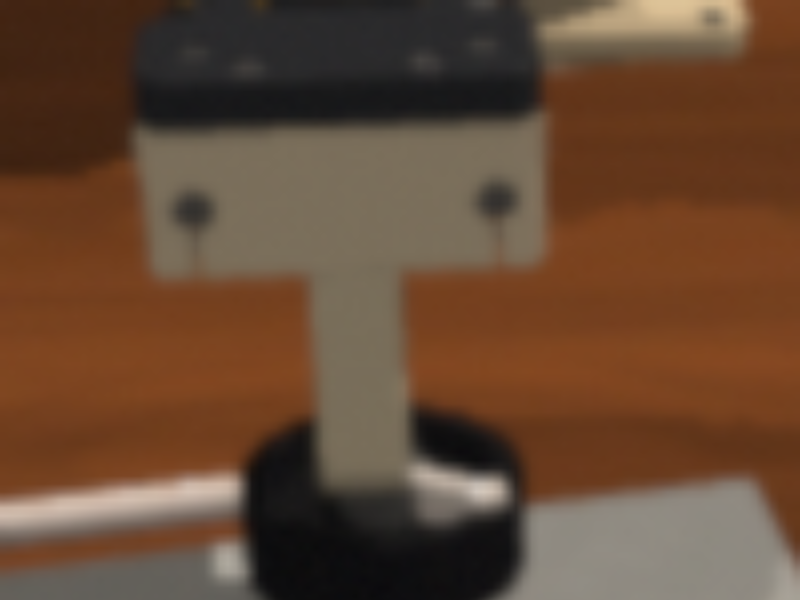

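The depth shows the fingers centred in x and y, but their tips are at z≈0.164 where telemetry implies 0.121, so they're closing above the wheel. The tool sits about 4 cm higher than reported. I'll open, shift y by +4 mm and measure this offset again.

Call:
{"api": "send_rows", "payload": {"plan": [[[-1, 0, 0.01, 0, 0], [-1, 0.005, 0.02, 0, 0], [-1, 0.005, 0.02, 0, 0], [-1, 0.005, 0.02, 0, 0], [-1, 0.005, 0.02, 0, 0], [-1, 0.005, 0.02, 0, 0], [-1, 0.005, 0.02, 0, 0], [-1, 0.005, 0.02, 0, 0], [-1, 0.005, 0.02, 0, 0], [-1, 0.005, 0.02, 0, 0]]]}}

```text
t: 4.17
tool_pos: [0.6641, -0.0375, 0.1384]
orientation: [2.222, 2.221, -0.0]
force: [-0.1, -0.3, -1.1]
opening: 0.0915
gripper_force: 0.0
```

```bash
cat > tip.py <<'E'
from h import *
def tip():
    s=telemetry.read_state();im,d,c=cam("scene");P=pts(d,c);t=s["tool_pos"]
    xb=t[0]+s["opening"]/2+.0175   # back of the near finger
    m=(abs(P[...,0]-xb)<.010)&(abs(P[...,1]-t[1])<.006)&(P[...,2]>.105)&(P[...,2]<.26)
    q=P[m]; lo=q[:,2].min(); print("finger back: n",m.sum(),"z min",lo.round(4),"x med",np.median(q[:,0]).round(4),"expected x",round(xb,4),"y",q[:,1].mean().round(4),"tip z by state",round(t[2]-.017,4))
    b=(abs(P[...,0]-t[0]-.09)<.02)&(abs(P[...,1]-t[1])<.03)&(P[...,2]>.15);print("body lower z",np.percentile(P[b][:,2],1).round(4) if b.any() else None,"by state",round(t[2]+.067,4)); return im
if __name__=="__main__":
    im=tip();st()
E
python3 tip.py
```

```text
finger back: n 275 z min 0.1614 x med 0.7259 expected x 0.7273 y -0.0376 tip z by state 0.1214
body lower z 0.2434 by state 0.2054
t 4.2167 p [ 0.6641 -0.0375  0.1384] yang -0.01 z [ 0.  0. -1.] q [-0.13  0.34  1.36  0.    1.45 -0.13] F [-0.2 -0.4  0.8] op 0.0922 gf 0.0
```

The offset is steady: fingers and body both read 38–40 mm higher than the state says. I'll go down 20 mm and measure again.

Call:
{"api": "send_rows", "payload": {"plan": [[[-1, 0, 0, -0.05, 0], [-1, 0, 0, -0.1, 0], [-1, 0, 0, -0.1, 0], [-1, 0, 0, -0.1, 0], [-1, 0, 0, -0.1, 0]]]}}

```text
t: 4.63
tool_pos: [0.6638, -0.0374, 0.1178]
orientation: [-2.221, -2.221, 0.001]
force: [0.5, 0.5, -0.2]
opening: 0.0929
gripper_force: 0.0
```

```bash
python3 tip.py
```

```text
finger back: n 256 z min 0.1448 x med 0.7264 expected x 0.7277 y -0.0374 tip z by state 0.1008
body lower z 0.2232 by state 0.1848
t 4.6833 p [ 0.6641 -0.0375  0.1184] yang -0.0 z [-0.  0. -1.] q [-0.13  0.35  1.38  0.    1.41 -0.13] F [ 0.2  0.7 -0.2] op 0.0932 gf 0.0
```

Call:
{"api": "send_rows", "payload": {"plan": [[[-1, 0, 0, -0.05, 0], [-1, 0, 0, -0.1, 0], [-1, 0, 0, -0.1, 0], [-1, 0, 0, -0.1, 0]]]}}

```text
t: 5.02
tool_pos: [0.663, -0.0374, 0.0967]
orientation: [-2.22, -2.22, 0.003]
force: [-0.0, 0.2, -0.1]
opening: 0.0928
gripper_force: 0.0
```

Call:
{"api": "send_rows", "payload": {"plan": [[[0, 0, 0, 0, 0], [0.3, 0, 0, 0, 0], [0.6, 0, 0, 0, 0], [0.6, 0, 0, 0, 0], [0.6, 0, 0, 0, 0], [0.6, 0, 0, 0, 0], [0.6, 0, 0, 0, 0], [0.6, 0, 0, 0, 0]]], "force": 25}}

```text
t: 5.68
tool_pos: [0.6629, -0.0375, 0.0987]
orientation: [-2.22, -2.22, 0.003]
force: [-6.4, -0.2, 5.0]
opening: 0.0615
gripper_force: 25.0
```

```bash
python3 tip.py
```

```text
finger back: n 191 z min 0.1239 x med 0.7094 expected x 0.7111 y -0.0374 tip z by state 0.0817
body lower z 0.2038 by state 0.1657
t 5.7333 p [ 0.6629 -0.0375  0.0987] yang -0.0 z [-0.003 -0.    -1.   ] q [-0.13  0.36  1.4  -0.    1.38 -0.13] F [-6.9 -0.1  5.6] op 0.0618 gf 25.000846087932587
```

The wheel is gripped (62 mm, 25 N). Turning clockwise 118° in two calls.

Call:
{"api": "send_rows", "payload": {"plan": [[[0.6, -0.005, 0, 0, -0.08], [0.6, -0.005, 0, 0, -0.18], [0.6, -0.005, 0, 0, -0.28], [0.6, -0.005, 0, 0, -0.38], [0.6, -0.005, 0, 0, -0.48], [0.6, -0.005, 0, 0, -0.58], [0.6, -0.005, 0, 0, -0.68], [0.6, -0.005, 0, 0, -0.78], [0.6, -0.005, 0, 0, -0.88], [0.6, -0.005, 0, 0, -0.98], [0.6, -0.005, 0, 0, -0.98], [0.6, -0.005, 0, 0, -0.98]]]}}

```text
t: 6.73
tool_pos: [0.6636, -0.0379, 0.0987]
orientation: [3.024, 0.849, 0.001]
force: [3.5, -2.6, -0.1]
opening: 0.0618
gripper_force: 25.0
```

Call:
{"api": "send_rows", "payload": {"plan": [[[0.6, 0, 0, 0, -0.08], [0.6, 0, 0, 0, -0.18], [0.6, 0, 0, 0, -0.28], [0.6, 0, 0, 0, -0.38], [0.6, 0, 0, 0, -0.48], [0.6, 0, 0, 0, -0.58], [0.6, 0, 0, 0, -0.68], [0.6, 0, 0, 0, -0.78], [0.6, 0, 0, 0, -0.88], [0.6, 0, 0, 0, -0.98], [0.6, 0, 0, 0, -0.98], [0.6, 0, 0, 0, -0.98]]]}}

```text
t: 7.73
tool_pos: [0.6637, -0.0387, 0.0988]
orientation: [3.051, -0.745, 0.003]
force: [2.6, -6.0, -0.8]
opening: 0.0618
gripper_force: 25.0
```

```bash
python3 - <<'E'
from h import *
st();im,d,c=cam("scene");P=pts(d,c)
m=(abs(P[...,0]-.663)<.036)&(abs(P[...,1]+.0375)<.036)&(abs(P[...,2]-.15)<.01)&(im.min(2)>110)
print(m.sum(),[tuple(p.round(3)) for p in P[m]][:30])
E
```

```text
t 7.7333 p [ 0.6637 -0.0387  0.0988] yang -117.45 z [ 0.001 -0.001 -1.   ] q [-0.13  0.36  1.4  -0.    1.38  1.92] F [ 2.6 -6.  -0.8] op 0.0618 gf 24.999995827674866
0 []
```

Call:
{"api": "send_rows", "payload": {"plan": [[[-1, 0, 0.004, 0, 0], [-1, 0, 0.004, 0, 0], [-1, 0, 0.004, 0, 0], [-1, 0, 0.004, 0, 0], [-1, 0, 0.004, 0, 0.1], [-1, 0, 0.004, 0, 0.2], [-1, 0, 0.004, 0, 0.3], [-1, 0, 0.004, 0, 0.4], [-1, 0, 0.004, 0, 0.5], [-1, 0, 0.004, 0, 0.6], [-1, 0, 0.004, 0, 0.7], [-1, 0, 0.004, 0, 0.8], [-1, 0, 0.004, 0, 0.9], [-1, 0, 0.004, 0, 0.98], [-1, 0, 0.004, 0, 0.98]]]}}

```text
t: 9.03
tool_pos: [0.663, -0.0364, 0.0984]
orientation: [-3.024, -0.852, 0.0]
force: [-0.0, 0.1, 0.2]
opening: 0.0927
gripper_force: 0.0
```

Call:
{"api": "send_rows", "payload": {"plan": [[[-1, 0, 0, 0, 0.1], [-1, 0, 0, 0, 0.2], [-1, 0, 0, 0, 0.3], [-1, 0, 0, 0, 0.4], [-1, 0, 0, 0, 0.5], [-1, 0, 0, 0, 0.6], [-1, 0, 0, 0, 0.7], [-1, 0, 0, 0, 0.8], [-1, 0, 0, 0, 0.9], [-1, 0, 0, 0, 0.98], [-1, 0, 0, 0, 0.98], [-1, 0, 0, 0, 0.98]]]}}

```text
t: 10.03
tool_pos: [0.663, -0.0366, 0.0984]
orientation: [-2.226, -2.217, 0.0]
force: [-0.3, -0.4, 1.0]
opening: 0.0929
gripper_force: 0.0
```

```bash
python3 - <<'E'
from h import *
st();im,d,c=cam("scene");P=pts(d,c)
m=(abs(P[...,0]-.663)<.036)&(abs(P[...,1]+.0375)<.036)&(abs(P[...,2]-.15)<.01)
g=im.min(2);p=P[m&(g>120)];print(m.sum(),len(p),p.round(3)[:25].tolist())
cv2.imwrite("pics/g3.png",cv2.resize(im[170:250,190:290],(700,560)))
E
```

```text
t 10.0333 p [ 0.663  -0.0366  0.0984] yang -0.25 z [-0.  0. -1.] q [-0.13  0.36  1.4  -0.    1.38 -0.13] F [-0.3 -0.4  1. ] op 0.0929 gf 0.0
261 12 [[0.672, -0.053, 0.152], [0.67, -0.052, 0.15], [0.67, -0.05, 0.15], [0.672, -0.048, 0.151], [0.673, -0.053, 0.15], [0.673, -0.052, 0.15], [0.674, -0.05, 0.151], [0.674, -0.053, 0.149], [0.672, -0.052, 0.148], [0.674, -0.05, 0.149], [0.675, -0.053, 0.147], [0.674, -0.052, 0.147]]
```

View pics/g3.png

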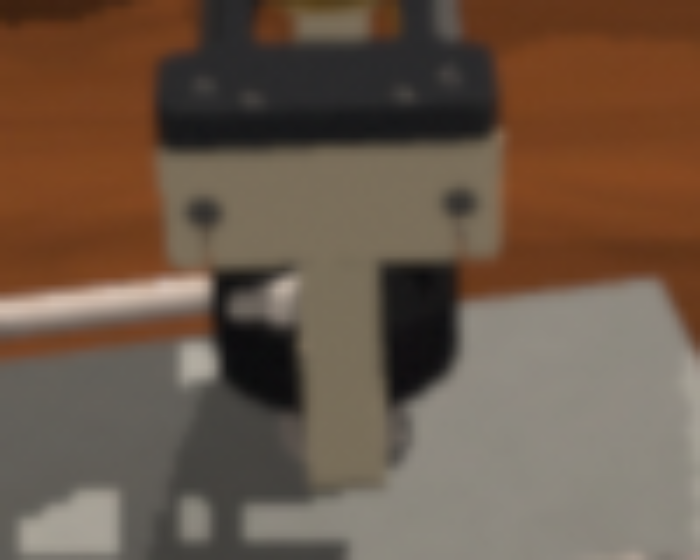

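The pointer is visible at crop (240,305), bearing about -56°, as expected. Gripping again for a second stroke of about 116°.

Call:
{"api": "send_rows", "payload": {"plan": [[[0, 0, -0.004, 0, 0], [0.3, 0, -0.004, 0, 0], [0.6, 0, -0.004, 0, 0], [0.6, 0, -0.004, 0, 0], [0.6, 0, -0.004, 0, 0], [0.6, 0, -0.004, 0, 0], [0.6, 0, -0.004, 0, 0], [0.6, 0, -0.004, 0, 0]]]}}

```text
t: 10.75
tool_pos: [0.6629, -0.0375, 0.0985]
orientation: [-2.221, -2.221, 0.0]
force: [-2.9, 0.1, 0.8]
opening: 0.0614
gripper_force: 25.0
```

Call:
{"api": "send_rows", "payload": {"plan": [[[0.6, 0, 0, 0, -0.08], [0.6, 0, 0, 0, -0.18], [0.6, 0, 0, 0, -0.28], [0.6, 0, 0, 0, -0.38], [0.6, 0, 0, 0, -0.48], [0.6, 0, 0, 0, -0.58], [0.6, 0, 0, 0, -0.68], [0.6, 0, 0, 0, -0.78], [0.6, 0, 0, 0, -0.88], [0.6, 0, 0, 0, -0.98], [0.6, 0, 0, 0, -0.98], [0.6, 0, 0, 0, -0.98]]]}}

```text
t: 11.75
tool_pos: [0.6637, -0.0379, 0.0985]
orientation: [3.024, 0.849, 0.002]
force: [3.5, -2.6, -1.4]
opening: 0.0613
gripper_force: 25.0
```

Call:
{"api": "send_rows", "payload": {"plan": [[[0.6, 0, 0, 0, -0.08], [0.6, 0, 0, 0, -0.18], [0.6, 0, 0, 0, -0.28], [0.6, 0, 0, 0, -0.38], [0.6, 0, 0, 0, -0.48], [0.6, 0, 0, 0, -0.58], [0.6, 0, 0, 0, -0.68], [0.6, 0, 0, 0, -0.78], [0.6, 0, 0, 0, -0.88], [0.6, 0, 0, 0, -0.95], [0.6, 0, 0, 0, -0.95], [0.6, 0, 0, 0, -0.95]]]}}

```text
t: 12.75
tool_pos: [0.6637, -0.0387, 0.0985]
orientation: [3.062, -0.697, 0.002]
force: [3.7, -4.7, -2.3]
opening: 0.0616
gripper_force: 25.0
```

Call:
{"api": "send_rows", "payload": {"plan": [[[-1, 0, 0, 0, 0], [-1, 0, 0, 0, 0], [-1, 0, 0, 0, 0], [-1, 0, 0, 0, 0], [-1, 0, 0, 0, 0], [-1, 0, 0, 0.1, 0], [-1, 0, 0, 0.25, 0], [-1, 0, 0, 0.4, 0], [-1, 0, 0, 0.55, 0], [-1, 0, 0, 0.7, 0], [-1, -0.15, 0, 0.8, 0.1], [-1, -0.3, 0, 0.8, 0.2], [-1, -0.45, 0, 0.8, 0.3], [-1, -0.6, 0, 0.8, 0.4], [-1, -0.75, 0, 0.8, 0.5], [-1, -0.9, 0, 0.8, 0.6], [-1, -1, 0, 0.8, 0.7], [-1, -1, 0, 0.8, 0.7]]]}}

```text
t: 14.25
tool_pos: [0.4606, -0.0372, 0.259]
orientation: [3.109, 0.454, 0.0]
force: [-1.0, -0.5, -1.0]
opening: 0.0932
gripper_force: 0.0
```

```bash
python3 - <<'E'
from h import *
st()
a,da,c=cam("top");b,_,_=cam("scene")
cv2.imwrite("pics/g4.png",np.hstack([cv2.resize(a[150:260,270:380],(400,400),interpolation=2),cv2.resize(b[180:260,190:290],(400,320),interpolation=2)[[*range(320)]+[0]*80]]))
E
```

```text
t 14.25 p [ 0.4606 -0.0372  0.259 ] yang -73.4 z [ 0. -0. -1.] q [-0.19 -0.27  1.76 -0.    1.65  1.09] F [-1.  -0.5 -1. ] op 0.0932 gf 0.0
```

View pics/g4.png

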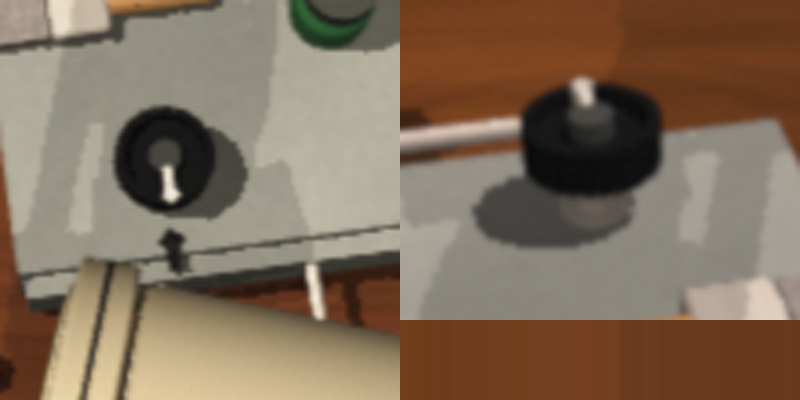

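The pointer now runs from hub (165,155) to tip (172,200), facing the arrow tip at (170,230). I'll measure the bearing from the bright pixels.

```bash
python3 - <<'E'
from h import *
P0=np.array([.6637,-.0378])
for n in("top","scene"):
    im,d,c=cam(n);P=pts(d,c)
    m=(np.hypot(*(P[...,:2]-P0).transpose(2,0,1))<.04)&(abs(P[...,2]-.15)<.012)&(im.min(2)>120)
    q=np.argwhere(m)[:,::-1].astype(float); w=im.min(2)[m].astype(float)-100
    R=np.array([ray(x,c,.151)[:2] for x in q]); 
    l=cv2.fitLine(R.astype(np.float32),cv2.DIST_L2,0,.01,.01).ravel()
    v=np.average(R,axis=0,weights=w)-P0
    print(n,len(q),"line ang",np.degrees(np.arctan2(l[1],l[0])).round(1),"centroid",(v+P0).round(4),"ang from axis",np.degrees(np.arctan2(v[1],v[0])).round(1))
    if n=="top":
        print("hub",ray((270+165/3.636-.4,150+155/3.636-.4),c,.149).round(4),"tip",ray((270+171.5/3.636-.4,150+203/3.636-.4),c,.151).round(4),"arrow",ray((270+170/3.636-.4,150+230/3.636-.4),c,.104).round(4))
E
```

```text
top 26 line ang 7.9 centroid [ 0.6434 -0.0408] ang from axis -171.5
hub [ 0.6629 -0.0383  0.149 ] tip [ 0.6324 -0.0423  0.151 ] arrow [ 0.6235 -0.0444  0.104 ]
scene 23 line ang 5.1 centroid [ 0.6452 -0.0418] ang from axis -167.8
```

The wheel is on its mark: it reads -171.5° against a target of -171.3°, and the arrow bears -170.9°. For the handle, the gripper body would foul the wheel over the bar's middle. I'll pinch at cabinet y≈-30 mm with a narrowed opening, so the rear finger clears the drawer front.

Call:
{"api": "send_rows", "payload": {"plan": [[[0.22, 0.08, -0.08, 0, 0.1], [0.22, 0.16, -0.16, 0, 0.2], [0.22, 0.24, -0.24, 0, 0.3], [0.22, 0.32, -0.32, -0.1, 0.4], [0.22, 0.4, -0.4, -0.2, 0.5], [0.22, 0.48, -0.44, -0.3, 0.6], [0.22, 0.5, -0.44, -0.3, 0.7], [0.22, 0.5, -0.44, -0.3, 0.7]]]}}

```text
t: 15.12
tool_pos: [0.5632, -0.1257, 0.1952]
orientation: [-2.739, -1.53, 0.005]
force: [0.2, 0.6, -0.1]
opening: 0.0438
gripper_force: 0.0
```

Call:
{"api": "send_rows", "payload": {"plan": [[[0.22, 0, 0, 0, 0.1], [0.22, 0, 0, 0, 0.2], [0.22, 0, 0, 0, 0.3], [0.22, 0, 0, 0, 0.4], [0.22, 0, 0, 0, 0.5], [0.22, 0, 0, 0, 0.6], [0.22, 0, 0, -0.1, 0.67], [0.22, 0, 0, -0.1, 0.67], [0.22, 0, 0, -0.1, 0.67], [0.22, 0, 0, -0.1, 0.67]]]}}

```text
t: 15.95
tool_pos: [0.5634, -0.1253, 0.1791]
orientation: [2.058, 2.374, 0.0]
force: [-0.2, -0.4, 0.6]
opening: 0.0362
gripper_force: 0.0
```

```bash
python3 - <<'E'
from tip import *
tip();st()
# handle from the scene view: bright bar, depth points
im,d,c=cam("scene");P=pts(d,c)
C=np.array([.701,-.0722]);a=np.radians(8.7);L=(P[...,:2]-C)@np.array([[np.cos(a),-np.sin(a)],[np.sin(a),np.cos(a)]])
m=(L[...,0]<-.125)&(L[...,0]>-.165)&(abs(L[...,1])<.08)&(P[...,2]>.06)&(P[...,2]<.095)
q=L[m];print("bar scene",m.sum(),"x med",np.median(q[:,0]),"y",q[:,1].min(),q[:,1].max(),"z",np.percentile(P[m][:,2],[5,50,95]))
z=np.load("top0.npz");c=viewer.calibration("top");P=pts(z["d"],c)
L=(P[...,:2]-C)@np.array([[np.cos(a),-np.sin(a)],[np.sin(a),np.cos(a)]])
m=(L[...,0]<-.125)&(L[...,0]>-.165)&(abs(L[...,1])<.08)&(P[...,2]>.06)&(P[...,2]<.095)
q=L[m];print("bar top",m.sum(),"x",np.percentile(q[:,0],[5,50,95]),"y",q[:,1].min(),q[:,1].max(),"z",np.median(P[m][:,2]))
m=(L[...,0]<-.108)&(L[...,0]>-.128)&(abs(L[...,1])<.08)&(P[...,2]>.06)&(P[...,2]<.095);print("posts y",np.sort(L[m][:,1]).round(3))
E
```

```text
finger back: n 178 z min 0.2014 x med 0.5972 expected x 0.599 y -0.1247 tip z by state 0.1621
body lower z 0.2844 by state 0.2461
t 16.0 p [ 0.5636 -0.1255  0.1795] yang 8.2 z [ 0.001 -0.    -1.   ] q [-0.31  0.08  1.58 -0.    1.48 -0.45] F [-0.4  0.3 -1.2] op 0.036 gf 0.0
bar scene 222 x med -0.14383370162317888 y -0.06529534978261586 0.01684270122428285 z [0.07316283 0.07935567 0.08201434]
bar top 305 x [-0.15238977 -0.14691741 -0.13009663] y -0.06449470537673677 0.06420921908212578 z 0.08045631433249878
posts y [-0.054 -0.054 -0.053 -0.052 -0.052 -0.052 -0.052 -0.052 -0.051 -0.051
 -0.05  -0.05  -0.05  -0.05  -0.049 -0.049 -0.049 -0.049 -0.048 -0.048
 -0.048 -0.048 -0.047 -0.047 -0.047 -0.047 -0.046 -0.046  0.046  0.047
  0.048  0.048  0.048  0.049  0.049  0.049  0.049  0.049  0.05   0.05
  0.05   0.051  0.051  0.051  0.051  0.051  0.052  0.052  0.052  0.053
  0.053  0.053  0.053  0.054  0.054  0.054  0.054]
```

The bar is at cabinet x -0.1455 and the tool at -0.144; the posts at ±50 mm are clear of the pads. Descending, with the same 39 mm z offset applied.

Call:
{"api": "send_rows", "payload": {"plan": [[[0.22, -0.008, 0, -0.12, 0.008], [0.22, -0.008, 0, -0.24, 0.008], [0.22, -0.008, 0, -0.36, 0.008], [0.22, -0.008, 0, -0.46, 0.008], [0.22, -0.008, 0, -0.54, 0.008], [0.22, -0.008, 0, -0.62, 0.008], [0.22, -0.008, 0, -0.67, 0.008], [0.22, -0.008, 0, -0.69, 0.008], [0.22, -0.008, 0, -0.69, 0.008]]]}}

```text
t: 16.8
tool_pos: [0.5611, -0.1254, 0.0399]
orientation: [-2.043, -2.385, 0.001]
force: [0.6, 0.5, 0.0]
opening: 0.0363
gripper_force: 0.0
```

Call:
{"api": "send_rows", "payload": {"plan": [[[0.5, 0, 0, 0, 0], [0.8, 0, 0, 0, 0], [1, 0, 0, 0, 0], [1, 0, 0, 0, 0], [1, 0, 0, 0, 0], [1, 0, 0, 0, 0], [1, 0, 0, 0, 0]]]}}

```text
t: 17.38
tool_pos: [0.5599, -0.1261, 0.0413]
orientation: [-2.042, -2.385, 0.004]
force: [-11.3, -2.2, 11.2]
opening: 0.01
gripper_force: 25.0
```

```bash
python3 -c "
from h import *
st()"
```

```text
t 17.3833 p [ 0.5599 -0.1261  0.0413] yang 8.87 z [-0.003 -0.001 -1.   ] q [-0.31  0.19  1.71 -0.    1.24 -0.46] F [-11.3  -2.2  11.2] op 0.01 gf 25.001879632472992
```

Call:
{"api": "send_rows", "payload": {"plan": [[[1, -0.04, -0.006, 0, 0], [1, -0.08, -0.012, 0, 0], [1, -0.13, -0.02, 0, 0], [1, -0.18, -0.028, 0, 0], [1, -0.23, -0.035, 0, 0], [1, -0.28, -0.043, 0, 0], [1, -0.33, -0.051, 0, 0], [1, -0.38, -0.058, 0, 0], [1, -0.43, -0.066, 0, 0], [1, -0.47, -0.072, 0, 0], [1, -0.5, -0.077, 0, 0], [1, -0.53, -0.081, 0, 0], [1, -0.55, -0.084, 0, 0], [1, -0.56, -0.086, 0, 0], [1, -0.566, -0.087, 0, 0], [1, -0.566, -0.087, 0, 0], [1, -0.566, -0.087, 0, 0]]]}}

```text
t: 18.8
tool_pos: [0.4513, -0.1427, 0.0414]
orientation: [2.039, 2.382, 0.007]
force: [14.8, 2.7, -5.6]
opening: 0.0103
gripper_force: 25.0
```

```bash
python3 -c "
from h import *
st();s=telemetry.read_state()['tool_pos'];print(np.dot(s[:2]-[.5599,-.1261],[-.9885,-.1513]))"
```

```text
t 18.8 p [ 0.4513 -0.1427  0.0414] yang 8.87 z [ 0.007 -0.    -1.   ] q [-0.42 -0.09  2.    0.    1.22 -0.57] F [14.8  2.7 -5.6] op 0.0103 gf 24.99735116958618
0.10989687534986343
```

The drawer travelled 0.1099 m and is on its stop. Releasing and lifting clear.

Call:
{"api": "send_rows", "payload": {"plan": [[[0.22, 0, 0, 0, 0], [0.22, 0, 0, 0, 0], [0.22, 0, 0, 0, 0], [0.22, 0, 0, 0, 0], [0.22, 0, 0, 0, 0], [0.22, 0, 0, 0.1, 0], [0.22, 0, 0, 0.25, 0], [0.22, 0, 0, 0.4, 0], [0.22, 0, 0, 0.55, 0], [0.22, 0, 0, 0.7, 0], [0.22, 0, 0, 0.85, 0], [0.22, 0, 0, 0.9, 0], [0.22, 0, 0, 0.9, 0]]]}}

```text
t: 19.88
tool_pos: [0.45, -0.1437, 0.2238]
orientation: [2.039, 2.382, 0.003]
force: [-0.1, -0.8, 0.8]
opening: 0.0363
gripper_force: 0.0
```

Call:
{"api": "send_rows", "payload": {"plan": [[[0.22, -0.1, -0.2, 0, 0], [0.22, -0.2, -0.4, 0, 0], [0.22, -0.3, -0.6, 0, 0], [0.22, -0.4, -0.8, 0, 0], [0.22, -0.5, -0.95, 0, 0], [0.22, -0.5, -0.95, 0, 0], [0.22, -0.5, -0.95, 0, 0], [0.22, -0.5, -0.95, 0, 0]]]}}

```text
t: 20.55
tool_pos: [0.3477, -0.3321, 0.2185]
orientation: [-2.043, -2.383, -0.002]
force: [0.7, 0.2, 0.5]
opening: 0.036
gripper_force: 0.0
```

```bash
python3 - <<'E'
from h import *
st();im,d,c=cam("top");cv2.imwrite("pics/end.png",im);P=pts(d,c)
C=np.array([.701,-.0722]);a=np.radians(8.7);L=(P[...,:2]-C)@np.array([[np.cos(a),-np.sin(a)],[np.sin(a),np.cos(a)]])
m=(L[...,0]<-.23)&(L[...,0]>-.28)&(abs(L[...,1])<.08)&(P[...,2]>.06)&(P[...,2]<.095)
print(m.sum(),np.percentile(L[m][:,0],[5,50,95]) if m.any() else "")
P0=np.array([.6637,-.0378])
m=(np.hypot(*(P[...,:2]-P0).transpose(2,0,1))<.04)&(abs(P[...,2]-.15)<.012)&(im.min(2)>120)
R=np.array([ray(x,c,.151)[:2] for x in np.argwhere(m)[:,::-1]]);v=R.mean(0)-P0;print(len(R),np.degrees(np.arctan2(v[1],v[0])))
E
```

```text
t 20.55 p [ 0.3477 -0.3321  0.2185] yang 8.78 z [-0.002  0.003 -1.   ] q [-0.87 -0.2   1.78  0.    1.57 -1.02] F [0.7 0.2 0.5] op 0.036 gf 0.0
335 [-0.26224323 -0.25603548 -0.23529806]
36 -170.68563078424484
```

View pics/end.png

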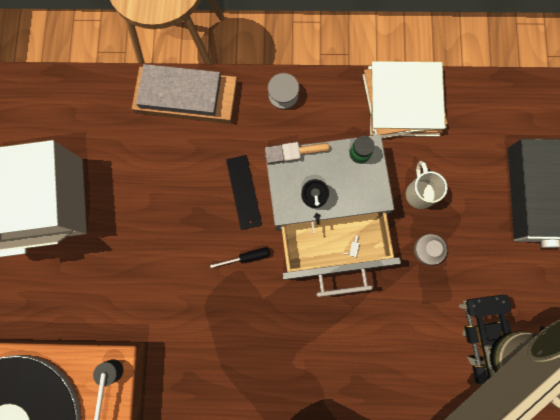

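The drawer is fully open (bar at (345,291), moved 109 mm) with the headshell visible at (354,246). The pointer at (316,200) faces the arrow, the bystanders haven't moved, and the arm is clear.

```bash
python3 -c "
from plant import order
print(order.close_job())"
```

```text
the job is handed in; nothing more can be done
None
```

The wheel is on its mark (within about 1° in the last picture), the drawer is fully open at its stop and released, nothing else moved, and the job was handed in at about 21 s; the one surprise was the tool sitting about 39 mm higher than telemetry reported, which I measured by camera and corrected for.

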